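Take the dirty air filter out of the cabinet's blower module and rack it for washing

ROBOT

A 7-joint arm with a two-finger parallel gripper is mounted at the origin on the work surface. World frame = base frame: x ahead of the robot, y to its left, z up, the work surface at z = 0. Lengths are in m, angles in rad, forces in N, time in s.
With the tool pointing down it reaches from about 0.425 to 0.875 m from the base axis. Payload 8.4 kg.
Tool frame: the origin (TCP) lies on the centre line of the jaws, within the pads' length; the fingertips stand 22 mm ahead of it and the grasp point (between the pads) lies 3 mm ahead of it; z points along the fingers, y is the direction in which the jaws open and shut (so a half turn about z gives the same grasp; the last joint's range is limited). The gripper opens to 87 mm and grips with 3 to 60 N. Pads are 19 mm wide; open, the fingers measure 117 mm over their backs; the gripper's body (75 mm by 190 mm) begins 51 mm behind the grasp point.
Start: joints at [1.138, 0.333, 0.04, 1.465, -0.013, 1.343, -0.059], TCP at [0.213, -0.614, 0.245] pointing down, gripper open.
Joint ranges: [-2.58, 2.58], [-0.38, 2.09], [-1.3, 1.39], [0.25, 2.4], [-1.5, 4.64], [0.08, 2.09], [-2.65, 2.65]. Speed limits (rad/s): [2.22, 2.22, 2.79, 2.79, 3.14, 3.14, 3.14].

INTERFACE

Orientations are given as a rotation vector (axis times angle).
In Python, from bench import sense, camera, get_calibration, sign_off gives the robot as it stands. The module is installed in compiled form; this text tells all that it offers.
- The arm moves only by the tool carry_out, never from a script. Its arguments are lists of equal length, an entry for each row: "xyz": the shift along the world's x, y, z in mm, a list of three; "dr": the turn, a rotation vector about the world's x, y, z in degrees, a list of three; "jaw": the finger opening in mm, from 0 to 87. A call has 1 to 10 rows; each row is the pose to reach, as a shift and turn from the pose measured when the call began; what a row does not reach only later rows make up. A row lasts 1/12 s, in which the tool goes at most 41.7 mm and 7.16 degrees, less where a joint would pass 70% of its speed; a pose out of reach is approached as far as the arm can. A call with a gripper value outside its range is refused whole. The fingers move at their own pace and stop on an object; "newtons" is the grip in N (left out, the last holds). Time passes only in rows, so rows that repeat a pose let the fingers close. It gives the time, the measured TCP pose, the force and the opening at its end, in the units of the state.
- sense(): the state, without advancing time (a new reading comes with each control period).
- camera(name): name is "side" or "top"; returns (picture, depth): 480x640x3 uint8, red, green, blue; 480x640 float32, m along the optical axis (not along the pixel's ray), 0 where there is no reading.
- get_calibration(name): a dict with "fx", "fy", "cx", "cy" (pixels), "R" (3x3) and "t" (3): a world point X has camera coordinates R X + t. Camera axes: x right, y down, z forward; pixel columns grow to the right and rows downward; lengths in m; the calibration is good to about 2 mm. A picture is of the moment at which its call begins. get_calibration takes no time and is no camera call.
- sign_off(): hands the job in, once; it reports no verdict.
The state is a dict: "t": time; "joint_pos": joint angles; "dq": joint speeds; "joint_efforts": joint torques, N m; "position": TCP position; "tcp_rot": TCP orientation; "wrist_force": force on the tool from outside, world axes, zero at the start; "torque": the same for the moment, N m; "width": finger opening in m.
Only numpy, scipy, OpenCV 4.12 (cv2) and the standard library are available. Lean on these libraries where they do the work, as an engineer would, in place of code of your own. Each camera call takes 0.05 s, during which the arm holds its last target.

TASK

The air filter in the top of the blower module is due for washing: turn the swing tab fully aside while the filter is still seated, then lift the filter out by its handle from under the fixed lip, lay it face up on the bare bench and let go. Then take it again near one end, because its handle has to go in under the upper tier, and lay it lengthways in the lower tray of the two-tier rack, flat on the tray floor and wholly behind the front lip. Keep it face up, do not drop it or bump the upper tier, leave the tab turned aside and do not disturb the beaker, bottle and screwdriver.

Things in the scene. Friction and masses are not known exactly. Their poses are not given: they have to be found in the camera images.
- module: blower module of a hot-holding cabinet, fixed: sheet-steel box 275 (x) x 140 (y) x 100 mm high. Origin on the bench (box from x = -140 to +135 mm, y = +-70 mm), z up; +x runs from the tab end to the lip end, beyond which flange and round motor reach x = +236 mm (flange y = +-85 mm, 110 mm high).
- seat (a point): centre of the seat's floor in the module's top (module x = +8, z = 79 mm), axes as the module. The seat is a recess 196 (x) x 66 (y) x 21 mm deep; the filter lies in it with 3 mm play all round, its top 1 mm below the rim (z = 100 mm), so only its handle can be taken.
- lip (a point): middle of the near lower edge of the fixed lip at the seat's far (+x) end: module x = +106 mm, z = 103 mm, 3 mm above the top face. The lip is a plate 26 (x) x 84 (y) x 3 mm that covers 7 mm of the filter's tongue. Raise the filter's other end first (0.16 rad is enough), draw it 20 mm towards module -x, then lift.
- tab (a joint): angle of the swing tab about its upright pivot, rad, positive anticlockwise seen from above; 0 = pointing along module +x over the filter's end. It turns either way to stops at +-1.7 and stays where it is left; from 1.3 on (either way) it is clear of the filter. About 2 N on its stud turns it.
- tab_pivot (a point): tab pivot, on the module's top face (z = 100 mm), at module x = -112 mm, y = 0
- tab_stud (a point): middle of the tab's round finger stud, 30 mm from the pivot (12 mm diameter, from z = 106 to 130 mm; this point at z = 120 mm). The tab is a flat bare-metal bar 18 mm wide and 4 mm thick (z = 102 to 106 mm), reaching 44 mm from the pivot; it covers the last 19 mm of the filter.
- filter: the air filter, loose, about 0.25 kg: aluminium cassette 190 (x) x 60 (y) x 20 mm thick with a dark mesh face. Origin at the centre of its underside, z up out of its face. A tongue 10 mm long, 40 wide, 4 thick stands from its +x end, level with the face, and hooks under the module's lip. Starts in the seat with its x along module x.
- filter_handle (a point): middle of the filter's handle bar: 56 mm long along filter x, 10 mm wide, 10 mm high, its centre 25 mm above the middle of the face (45 mm above the underside), on two posts under its ends. Top of the bar 50 mm above the underside. In the tray the handle lies at and under the tier's front edge, so for that the filter is gripped across its 60 mm width close to the end away from the tongue.
- rack: stepped two-tier sheet-steel draining rack, fixed, 234 mm long, 158 mm wide; its open front faces its own -x. Origin on the bench, 47 mm behind the rack's front, z up.
- tray_in (a point): centre of the lower tray's floor (rack x = +70 mm, z = 20 mm), axes as the rack. The tray is 226 mm long (x) and 150 mm wide (y) inside; its front lip (-x) stands 12 mm above the floor, side and back walls 25 mm.
- upper_tier: upper tier of the rack with stock on it, fixed. Origin straight above the rack's, at the height of the tier's underside (z = 108 mm, 88 mm above the tray floor). It covers only the far part of the tray, rack x = +55 to +191 mm, full width; the stock reaches z = 175 mm. Posts at the tray's sides (rack y = +-77, x = 58 to 184 mm) carry it.
- tier_edge (a point): middle of the upper tier's front lower edge (rack x = +55 mm, z = 108 mm)
- beaker: bystander: steel beaker 84 mm wide, 110 mm high, standing on the bench; origin at the centre of its foot
- spray: bystander: white plastic bottle 60 mm wide, 170 mm high, standing on the bench; origin at the centre of its foot
- driver: bystander: screwdriver about 200 mm long, lying on the bench; origin under its middle

How it is judged:
On the way, in this order (a step that is already met when the one before it is completed fails the run):
1. the swing tab is turned fully aside while the filter still lies in its seat ((value of joint tab above 1.3 rad or value of joint tab below -1.3 rad) and distance of filter from where it was at the start of the episode below 0.01 m), for 0.2 s.
2. the filter lies face up on the bench, let go and at rest (height (world z) of filter below 0.006 m and angle between filter's own z axis and vertical below 0.06 rad and linear speed of filter below 0.02 m/s and contact force between the fingers and filter below 0.1 N), for 0.2 s.
At the end, for the whole second after the job is handed in: The filter lies at rest, face up and flat on the lower tray's floor (within 3 mm, 0.03 rad), lengthways (within 0.35 rad), inside its lips and walls (centre within 22 mm lengthways and 46 mm sideways of the tray's centre); the tab stands at least 1.3 rad aside (x of filter in the frame of tray_in between -0.022 and 0.022 m and y of filter in the frame of tray_in between -0.046 and 0.046 m and z of filter in the frame of tray_in between -0.004 and 0.003 m and angle between filter's own z axis and vertical below 0.03 rad and angle between the x axis of filter and the x axis of tray_in, either way round below 0.35 rad and linear speed of filter below 0.02 m/s and (value of joint tab above 1.3 rad or value of joint tab below -1.3 rad)); the robot touches nothing.
It fails at once if the filter is tipped more than 0.7 rad from face up (angle between filter's own z axis and vertical above 0.7 rad).
It fails at once if the filter is dropped (moves faster than 0.6 m/s while the fingers do not hold it) (linear speed of filter above 0.6 m/s and contact force between the fingers and filter below 0.1 N).
It fails at once if the upper tier is bumped with more than 15 N (contact force between upper_tier and anything else above 15 N).
It fails at once if a bystander is moved more than 30 mm (distance of any of beaker, spray, driver from where it was at the start of the episode above 0.03 m).
It also fails if it takes over 72 s, if anything falls off the work surface, if the arm or the gripper's body presses on something with over 40 N, if the wrist force passes 120 N, or if a joint passes its speed limit or range.

## Working session

There is one attempt and no reset: what is moved stays moved. The work goes in short steps, Python scripts to look and compute and a tool call to move; the robot and the scene stay as the last step left them, time stands still between calls to the robot, and variables do not carry over. Pictures are saved under pics/ and viewed, and the job is handed in when it is done.

Besides the shell and the picture viewer there is one more tool, called after "Request:" by a JSON object that holds its "api" and its "payload", one argument or row to a line. carry_out: Moves the arm, as the interface text tells. Its arguments: {"type":"object","properties":{"xyz":{"type":"array","items":{"type":"array","items":{"type":"number"}}},"dr":{"type":"array","items":{"type":"array","items":{"type":"number"}}},"jaw":{"type":"array","items":{"type":"number"}},"newtons":{"type":"number"}},"required":["xyz","dr","jaw"]}

```bash
mkdir -p pics; cat > h.py <<'E'
import numpy as np,cv2
from bench import sense,camera,get_calibration
def snap(n,f):
    p,d=camera(n); cv2.imwrite('pics/'+f+'.png',p[:,:,::-1]); np.savez('pics/'+f+'.npz',p=p,d=d); return p,d
def w(n,d,u,v,r=1):
    c=get_calibration(n); z=d[max(0,v-r):v+r+1,max(0,u-r):u+r+1]; z=np.median(z[z>0])
    X=np.array([(u-c['cx'])*z/c['fx'],(v-c['cy'])*z/c['fy'],z]); return np.array(c['R']).T@(X-np.array(c['t']))
def cloud(n,d):
    c=get_calibration(n); v,u=np.mgrid[:480,:640]
    X=np.stack([(u-c['cx'])*d/c['fx'],(v-c['cy'])*d/c['fy'],d],-1)
    return (X-np.array(c['t']))@np.array(c['R'])
E
python3 - <<'E'
from h import *
print(sense())
for n in('side','top'):
    snap(n,n+'0'); c=get_calibration(n); print(n,c)
E
```

```text
{'t': 0.0, 'joint_pos': array([ 1.13776456,  0.33394177,  0.03984284,  1.46626101, -0.01336605,
        1.34330046, -0.0585024 ]), 'dq': array([ 0.00049183,  0.00078364, -0.00096131,  0.00032272,  0.00071782,
        0.00059444,  0.0013461 ]), 'joint_efforts': array([-7.47838258e-04, -6.56362653e+01,  1.33451924e+00, -4.03802240e+01,
       -5.98885096e-02,  4.50453989e-02,  1.92259413e-04]), 'position': array([ 0.21282315, -0.61371548,  0.2436439 ]), 'tcp_rot': array([-3.09635342e+00, -5.21712226e-01,  6.37738165e-04]), 'wrist_force': array([ 0.32094873, -0.06958337,  0.29433431]), 'torque': array([ 0.02002795, -0.00878689,  0.00793726]), 'width': 0.08688765896366413}
side {'fx': 535.4616081592221, 'fy': 535.4616081592221, 'cx': 311.0415460644617, 'cy': 230.5199664353218, 'R': array([[-0.78669418, -0.61698848,  0.02091627],
       [-0.42443653,  0.51595539, -0.74407235],
       [ 0.4482922 , -0.59423502, -0.66777155]]), 't': array([0.45179361, 0.32425609, 1.39832745])}
top {'fx': 433.640933247189, 'fy': 433.640933247189, 'cx': 322.5972031068557, 'cy': 245.19022713646075, 'R': array([[-0.00714275, -0.99964166,  0.02579787],
       [-0.99250448,  0.00393955, -0.12214472],
       [ 0.12199932, -0.02647695, -0.99217697]]), 't': array([-0.00883643,  0.62606937,  1.18205083])}
```

View pics/top0.png

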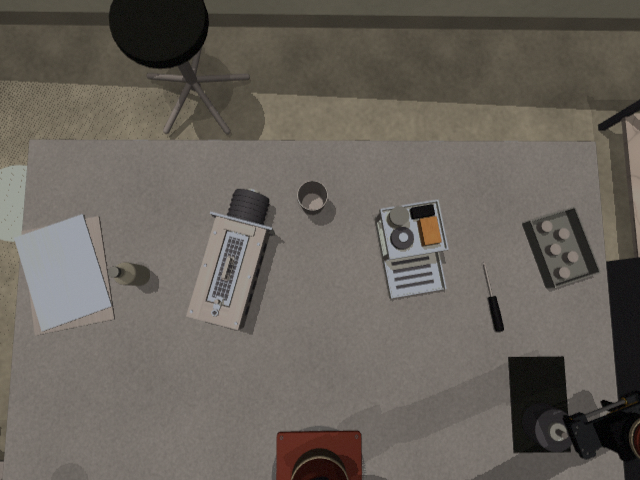

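View pics/side0.png

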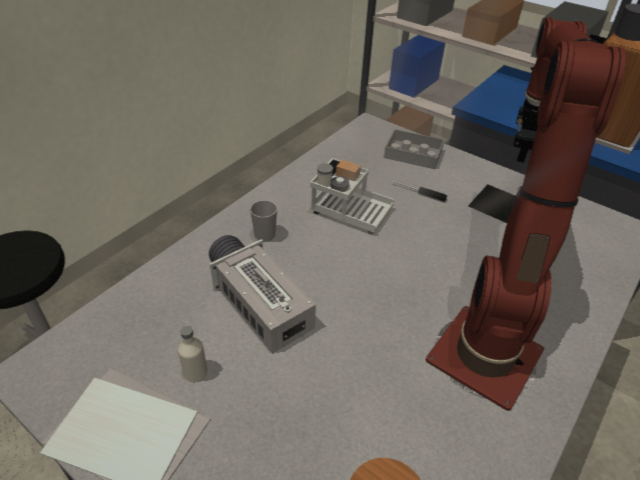

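The top view shows the module around (230,265), with its tab stud near (216,310) and its motor at the top. The rack is around (413,250), with its open front toward the robot. The beaker is at (313,197), the bottle at (125,273) and the driver at (493,300). I'll enlarge crops next.

```bash
python3 - <<'E'
import cv2
a=cv2.imread('pics/top0.png')
cv2.imwrite('pics/cA.png',cv2.resize(a[180:335,170:290],None,fx=3.8,fy=3.8,interpolation=cv2.INTER_CUBIC))
cv2.imwrite('pics/cB.png',cv2.resize(a[190:310,365:455],None,fx=5,fy=5,interpolation=cv2.INTER_CUBIC))
E
```

```text
(no output)
```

View pics/cA.png

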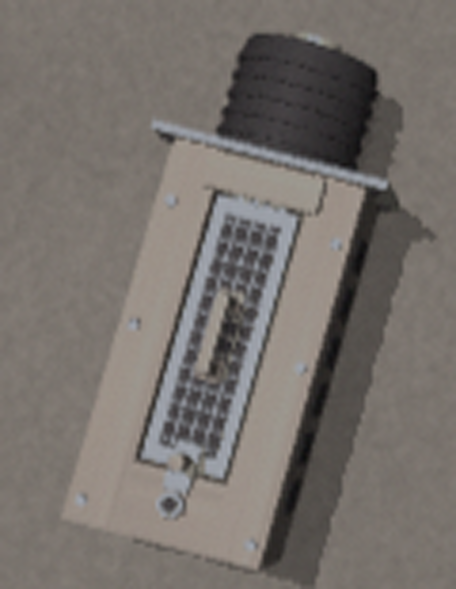

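View pics/cB.png

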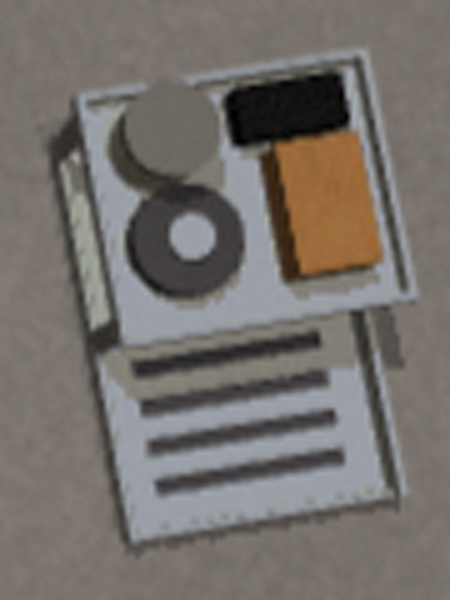

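```bash
cat >> h.py <<'E'
def ray(n,u,v,z):
    c=get_calibration(n);R=np.array(c['R']);C=-R.T@np.array(c['t'])
    q=R.T@np.array([(u-c['cx'])/c['fx'],(v-c['cy'])/c['fy'],1]);return C+q*(z-C[2])/q[2]
E
python3 - <<'E'
from h import *
d=np.load('pics/top0.npz')['d']; P=cloud('top',d)
sub=P[180:335,170:290].reshape(-1,3); s=sub[(abs(sub[:,2]-.1)<.008)]
print('topface z',np.median(s[:,2]),len(s))
bench=P[340:380,200:400].reshape(-1,3);print('bench z',np.median(bench[:,2]))
r=cv2.minAreaRect((s[:,:2]*1000).astype(np.float32));print(r,cv2.boxPoints(r).round(0).tolist())
cr=lambda x,y:(170+(x+.5)/3.8-.5,180+(y+.5)/3.8-.5)
for nm,x,y,z in [('nl',65,518,.1),('nr',254,568,.1),('farleft',172,142,.1),('farright',368,190,.1),('pivot',172,506,.106),('stud top',181,460,.130),('hand near',207,370,.129),('hand far',227,298,.129),('s1',171,201,.1),('s2',135,324,.1),('s3',81,498,.1),('s4',336,244,.1),('s5',300,369,.1),('s6',252,545,.1)]:
    print(nm,(ray('top',*cr(x,y),z)*1000).round(1))
cb=lambda x,y:(365+(x+.5)/5-.5,190+(y+.5)/5-.5)
for nm,x,y,z in [('lipL',130,545,.032),('lipR',400,503,.032),('tierL',122,347,.108),('tierR',412,300,.108),('tierBL',82,95,.12),('tierBR',365,52,.12),('wallR at tier',375,315,.045)]:
    print(nm,(ray('top',*cb(x,y),z)*1000).round(1))
sub=P[190:310,365:455].reshape(-1,3)
h,e=np.histogram(sub[:,2],bins=np.arange(0,.2,.005));print([(round(b,3),int(a)) for a,b in zip(h,e)])
s=sub[(sub[:,2]>.1)&(sub[:,2]<.2)];r=cv2.minAreaRect((s[:,:2]*1000).astype(np.float32));print(r,cv2.boxPoints(r).round(0).tolist())
s=sub[(sub[:,2]>.013)&(sub[:,2]<.2)];r=cv2.minAreaRect((s[:,:2]*1000).astype(np.float32));print(r,cv2.boxPoints(r).round(0).tolist())
E
```

```text
topface z 0.09900947927857565 6102
bench z -0.0010729078585038675
((592.6358642578125, 233.18507385253906), (170.1379852294922, 365.7815856933594), 74.4908218383789) [[394.0, 200.0], [746.0, 102.0], [792.0, 266.0], [439.0, 364.0]]
nl [434.6 343.8 100. ]
nr [399.8 214.6 100. ]
farleft [695.6 277.1 100. ]
farright [661.  139.2 100. ]
pivot [442.3 269.9 106. ]
stud top [473.5 259.4 130. ]
hand near [533.6 243.5 129. ]
hand far [582.4 231.  129. ]
s1 [653.6 276.8 100. ]
s2 [567.3 299.6 100. ]
s3 [448.1 333.3 100. ]
s4 [622.7 161.2 100. ]
s5 [535.4 185.1 100. ]
s6 [415.3 216.2 100. ]
lipL [ 475.4 -201.8   32. ]
lipR [ 497.8 -355.1   32. ]
tierL [ 579.8 -186.4  108. ]
tierR [ 604.3 -342.6  108. ]
tierBL [ 713.5 -166.4  120. ]
tierBR [ 736.7 -319.1  120. ]
wallR at tier [ 602.9 -341.3   45. ]
[(np.float64(0.0), 1516), (np.float64(0.005), 42), (np.float64(0.01), 109), (np.float64(0.015), 1253), (np.float64(0.02), 621), (np.float64(0.025), 96), (np.float64(0.03), 90), (np.float64(0.035), 56), (np.float64(0.04), 136), (np.float64(0.045), 50), (np.float64(0.05), 3), (np.float64(0.055), 3), (np.
[... 295 characters left out ...]
0.12), 145), (np.float64(0.125), 317), (np.float64(0.13), 272), (np.float64(0.135), 368), (np.float64(0.14), 144), (np.float64(0.145), 216), (np.float64(0.15), 269), (np.float64(0.155), 11), (np.float64(0.16), 4), (np.float64(0.165), 30), (np.float64(0.17), 238), (np.float64(0.175), 43), (np.float64(0.18), 0), (np.float64(0.185), 0), (np.float64(0.19), 0)]
((657.2947998046875, -250.63156127929688), (136.63963317871094, 160.40817260742188), 9.208605766296387) [[577.0, -182.0], [603.0, -341.0], [738.0, -319.0], [712.0, -161.0]]
((607.0105590820312, -258.8049621582031), (238.5974578857422, 160.7435760498047), 9.38393783569336) [[476.0, -199.0], [502.0, -358.0], [738.0, -319.0], [712.0, -160.0]]
```

Request:
{"api": "carry_out", "payload": {
  "xyz": [
    [278,270,40],
    [278,270,40],
    [278,270,40],
    [278,270,40],
    [278,270,40],
    [278,270,40],
    [278,270,40],
    [278,270,40],
    [278,270,40],
    [278,270,40]
  ],
  "dr": [
    [0,0,60],
    [0,0,60],
    [0,0,60],
    [0,0,60],
    [0,0,60],
    [0,0,60],
    [0,0,60],
    [0,0,60],
    [0,0,60],
    [0,0,60]
  ],
  "jaw": [40,40,40,40,40,40,40,40,40,40]
}}

```text
t: 0.93
position: [0.4954, -0.3375, 0.2842]
tcp_rot: [-2.41, -2.013, -0.003]
wrist_force: [1.2, 0.7, -0.2]
width: 0.0409
```

Request:
{"api": "carry_out", "payload": {
  "xyz": [
    [90,340,0],
    [90,340,0],
    [90,340,0],
    [90,340,0],
    [90,340,0],
    [90,340,0],
    [90,340,0],
    [90,340,0],
    [90,340,0],
    [90,340,0]
  ],
  "dr": [
    [0,0,50],
    [0,0,50],
    [0,0,50],
    [0,0,50],
    [0,0,50],
    [0,0,50],
    [0,0,50],
    [0,0,50],
    [0,0,50],
    [0,0,50]
  ],
  "jaw": [40,40,40,40,40,40,40,40,40,40]
}}

```text
t: 1.77
position: [0.5856, 0.0103, 0.2841]
tcp_rot: [-1.319, -2.847, -0.007]
wrist_force: [-0.1, 0.3, 0.1]
width: 0.0399
```

```bash
cat >> h.py <<'E'
from scipy.spatial.transform import Rotation as Ro
def st():
    s=sense();M=Ro.from_rotvec(s['tcp_rot']).as_matrix()
    print('t %.2f'%s['t'],'pos',(s['position']*1000).round(1),'yawY %.1f'%np.degrees(np.arctan2(M[1,1],M[0,1])),'z',M[:,2].round(3),'F',s['wrist_force'].round(1),'w %.1f'%(s['width']*1000),'q',s['joint_pos'].round(2));return s
E
python3 -c "
from h import *;st()"
```

```text
t 1.77 pos [585.6  10.3 284.1] yawY 40.3 z [-0.001  0.005 -1.   ] F [-0.1  0.3  0.1] w 39.9 q [ 0.43  0.24 -0.62  1.54  0.14  1.41  0.5 ]
```

Request:
{"api": "carry_out", "payload": {
  "xyz": [
    [-114,251,-60],
    [-114,251,-60],
    [-114,251,-60],
    [-114,251,-60],
    [-114,251,-60],
    [-114,251,-60],
    [-114,251,-60],
    [-114,251,-90],
    [-114,251,-90],
    [-114,251,-90]
  ],
  "dr": [
    [0,0,34.4],
    [0,0,34.4],
    [0,0,34.4],
    [0,0,34.4],
    [0,0,34.4],
    [0,0,34.4],
    [0,0,34.4],
    [0,0,34.4],
    [0,0,34.4],
    [0,0,34.4]
  ],
  "jaw": [40,40,40,40,40,40,40,40,40,40]
}}

```text
t: 2.6
position: [0.471, 0.2603, 0.193]
tcp_rot: [-0.417, -3.107, -0.002]
wrist_force: [-0.3, -0.5, 0.3]
width: 0.0402
```

```bash
python3 -c "
from h import *
for n in('side','top'): snap(n,n+'1')
st()
a=cv2.imread('pics/side1.png');cv2.imwrite('pics/s1c.png',cv2.resize(a[200:360,180:340],None,fx=3.7,fy=3.7,interpolation=cv2.INTER_CUBIC))
a=cv2.imread('pics/top1.png');cv2.imwrite('pics/t1c.png',cv2.resize(a[200:340,170:310],None,fx=4,fy=4,interpolation=cv2.INTER_CUBIC))"
```

```text
t 2.70 pos [472.6 260.2 194.9] yawY 74.6 z [-0.004  0.004 -1.   ] F [ 0.3 -1.1  0.6] w 39.8 q [ 0.17  0.24 -0.85  1.77  0.18  1.22  0.57]
```

View pics/s1c.png

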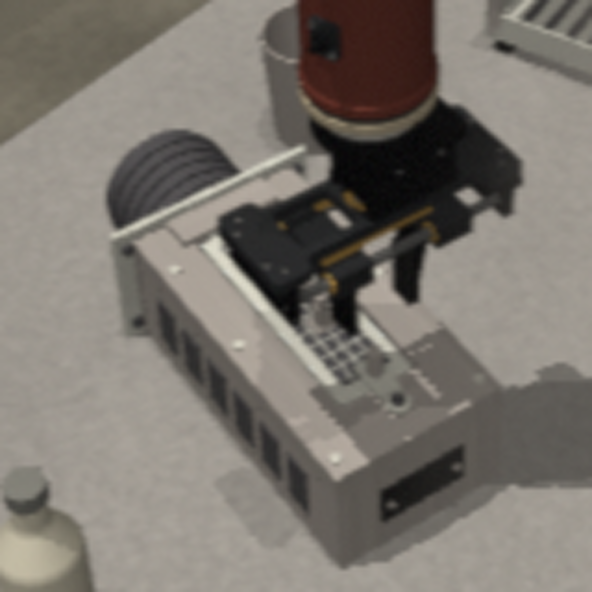

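View pics/t1c.png

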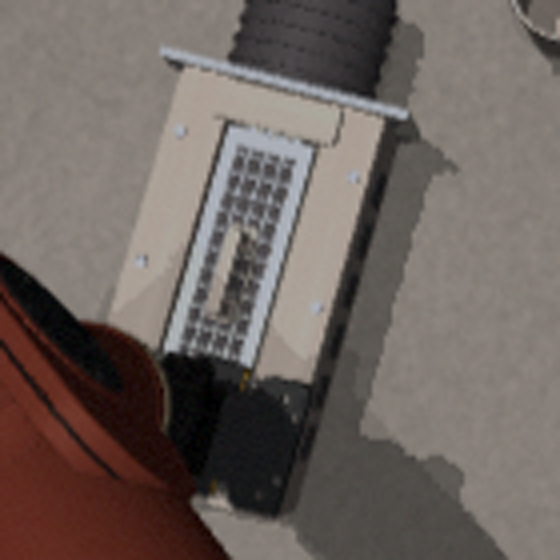

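The fingers straddle the tab end of the module at the stud, and the jaws open across the module. Now I'll go down and close gently.

Request:
{"api": "carry_out", "payload": {
  "xyz": [
    [0,0,-35],
    [0,0,-63],
    [0,0,-63],
    [0,0,-63],
    [0,0,-63],
    [0,0,-63],
    [0,0,-63],
    [0,0,-63]
  ],
  "dr": [
    [0,0,0],
    [0,0,0],
    [0,0,0],
    [0,0,0],
    [0,0,0],
    [0,0,0],
    [0,0,0],
    [0,0,0]
  ],
  "jaw": [40,40,40,40,6,6,6,6],
  "newtons": 5
}}

```text
t: 3.37
position: [0.4733, 0.2605, 0.1332]
tcp_rot: [-0.422, -3.111, -0.006]
wrist_force: [-0.1, 0.6, 0.1]
width: 0.0208
```

```bash
python3 -c "
from h import *
st()"
```

```text
t 3.37 pos [473.3 260.5 133.2] yawY 74.6 z [-0.002  0.004 -1.   ] F [-0.1  0.6  0.1] w 20.8 q [ 0.14  0.31 -0.83  1.83  0.25  1.11  0.52]
```

Request:
{"api": "carry_out", "payload": {
  "xyz": [
    [0,0,0],
    [0,0,0],
    [0,0,0],
    [0,0,0]
  ],
  "dr": [
    [0,0,0],
    [0,0,0],
    [0,0,0],
    [0,0,0]
  ],
  "jaw": [6,6,6,6]
}}

```text
t: 3.7
position: [0.4737, 0.2608, 0.1338]
tcp_rot: [-0.422, -3.112, -0.007]
wrist_force: [0.8, 0.5, 5.9]
width: 0.0117
```

```bash
python3 -c "
from h import *
s=st()
# arc offsets about pivot, clockwise
pv=np.array([442.5,269.5]); p=s['position'][:2]*1000; r=p-pv; print(r,np.hypot(*r),np.degrees(np.arctan2(r[1],r[0])))
a0=np.radians(-15.3)
for k in range(0,97,8):
    a=a0-np.radians(k); print(k,(30*np.array([np.cos(a)-np.cos(a0),np.sin(a)-np.sin(a0)])).round(1))
"
```

```text
t 3.70 pos [473.7 260.8 133.8] yawY 74.6 z [-0.001  0.005 -1.   ] F [0.8 0.5 5.9] w 11.7 q [ 0.14  0.31 -0.83  1.83  0.25  1.11  0.52]
[31.23890149 -8.7415181 ] 32.43891343475515 -15.633105535258707
0 [0. 0.]
8 [-1.4 -4. ]
16 [-3.3 -7.7]
24 [ -5.7 -11.1]
32 [ -8.6 -14.1]
40 [-11.9 -16.7]
48 [-15.5 -18.9]
56 [-19.3 -20.5]
64 [-23.4 -21.6]
72 [-27.5 -22.1]
80 [-31.7 -22. ]
88 [-35.8 -21.3]
96 [-39.8 -20. ]
```

Request:
{"api": "carry_out", "payload": {
  "xyz": [
    [-1,-3,0],
    [-2.4,-5.9,0],
    [-3.9,-8.6,0],
    [-5.7,-11.1,0],
    [-7.8,-13.4,0],
    [-10.2,-15.5,0],
    [-12.7,-17.3,0],
    [-15.5,-18.9,0],
    [-15.5,-18.9,0]
  ],
  "dr": [
    [0,0,-6],
    [0,0,-12],
    [0,0,-18],
    [0,0,-24],
    [0,0,-30],
    [0,0,-36],
    [0,0,-42],
    [0,0,-48],
    [0,0,-48]
  ],
  "jaw": [6,6,6,6,6,6,6,6,6]
}}

```text
t: 4.45
position: [0.4577, 0.2419, 0.1338]
tcp_rot: [1.658, 2.668, 0.007]
wrist_force: [-2.3, 0.2, 2.7]
width: 0.0114
```

```bash
python3 -c "
from h import *
s=st()
pv=np.array([442.5,269.5]); p=s['position'][:2]*1000; r=p-pv; print(r,np.hypot(*r),np.degrees(np.arctan2(r[1],r[0]))+15.3)
"
```

```text
t 4.45 pos [457.7 241.9 133.8] yawY 26.3 z [ 0.003  0.003 -1.   ] F [-2.3  0.2  2.7] w 11.4 q [ 0.07  0.22 -0.71  1.89  0.16  1.08 -0.25]
[ 15.15975952 -27.5893332 ] 31.479987528943198 -45.91212912869106
```

Request:
{"api": "carry_out", "payload": {
  "xyz": [
    [-2.9,-1.3,0],
    [-5.8,-2.3,0],
    [-8.9,-2.9,0],
    [-12,-3.2,0],
    [-15.2,-3.2,0],
    [-18.3,-2.8,0],
    [-21.3,-2.1,0],
    [-22.3,-1.8,0],
    [-22.3,-1.8,0],
    [-22.3,-1.8,0]
  ],
  "dr": [
    [0,0,-6],
    [0,0,-12],
    [0,0,-18],
    [0,0,-24],
    [0,0,-30],
    [0,0,-36],
    [0,0,-42],
    [0,0,-44],
    [0,0,-44],
    [0,0,-44]
  ],
  "jaw": [6,6,6,6,6,6,6,6,6,6]
}}

```text
t: 5.28
position: [0.4352, 0.2399, 0.1338]
tcp_rot: [2.531, 1.857, 0.005]
wrist_force: [-2.2, -2.4, 3.3]
width: 0.0113
```

Request:
{"api": "carry_out", "payload": {
  "xyz": [
    [0,0,0],
    [0,0,0],
    [0,0,30],
    [0,0,70],
    [0,0,90],
    [0,0,90]
  ],
  "dr": [
    [0,0,0],
    [0,0,0],
    [0,0,0],
    [0,0,0],
    [0,0,0],
    [0,0,0]
  ],
  "jaw": [40,40,40,40,40,40]
}}

```text
t: 5.78
position: [0.4372, 0.2414, 0.2285]
tcp_rot: [2.529, 1.858, 0.016]
wrist_force: [0.7, 0.5, 0.9]
width: 0.0381
```

```bash
python3 -c "
from h import *
s=st()"
```

```text
t 5.78 pos [437.2 241.4 228.5] yawY -17.4 z [ 0.01   0.003 -1.   ] F [0.7 0.5 0.9] w 38.1 q [ 0.02  0.07 -0.64  1.83  0.05  1.25 -0.93]
```

Request:
{"api": "carry_out", "payload": {
  "xyz": [
    [121,-3,0],
    [121,-3,0],
    [121,-3,0],
    [121,-3,0],
    [121,-3,0],
    [121,-3,0],
    [121,-3,0],
    [121,-3,0],
    [121,-3,0],
    [121,-3,0]
  ],
  "dr": [
    [0,0,68],
    [0,0,68],
    [0,0,68],
    [0,0,68],
    [0,0,68],
    [0,0,68],
    [0,0,68],
    [0,0,68],
    [0,0,68],
    [0,0,68]
  ],
  "jaw": [40,40,40,40,40,40,40,40,40,40]
}}

```text
t: 6.62
position: [0.5581, 0.2382, 0.2276]
tcp_rot: [-1.045, -2.959, -0.016]
wrist_force: [-0.1, 0.6, -0.0]
width: 0.0398
```

```bash
python3 -c "
from h import *
for n in('side','top'): snap(n,n+'2')
s=st()
a=cv2.imread('pics/side2.png');cv2.imwrite('pics/s2c.png',cv2.resize(a[200:360,180:340],None,fx=3.7,fy=3.7,interpolation=cv2.INTER_CUBIC))
a=cv2.imread('pics/top2.png');cv2.imwrite('pics/t2c.png',cv2.resize(a[200:340,170:310],None,fx=4,fy=4,interpolation=cv2.INTER_CUBIC))
d=np.load('pics/top0.npz')['d'];P=cloud('top',d)[170:225,290:335].reshape(-1,3);P=P[P[:,2]>.03];print(P.min(0),P.max(0))"
```

```text
t 6.72 pos [558.1 238.1 227.6] yawY 50.7 z [-0.     0.011 -1.   ] F [-0.5 -0.6 -0.9] w 40.0 q [ 0.13  0.34 -0.75  1.57  0.23  1.32  0.24]
[ 0.47710414 -0.02346308  0.03000316] [0.79498669 0.05743214 1.24950264]
```

View pics/s2c.png

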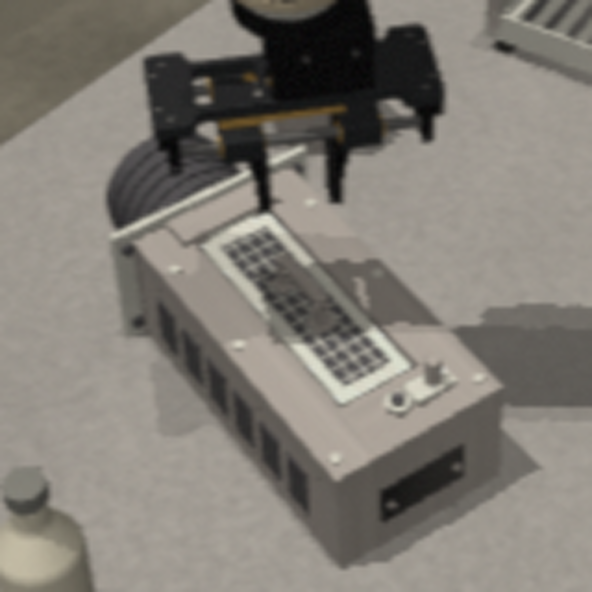

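View pics/t2c.png

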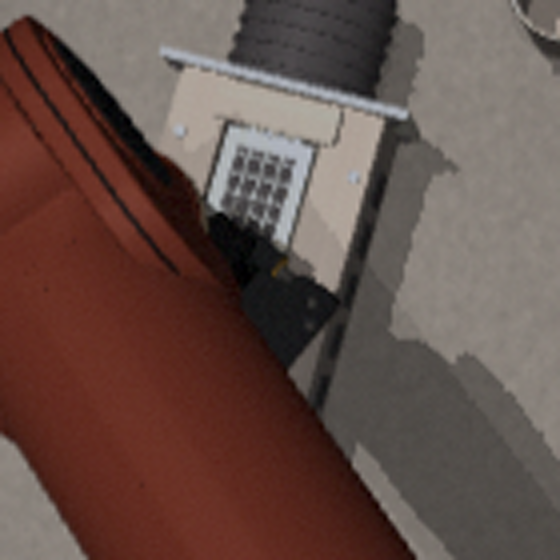

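The tab now points sideways (stud at 433,372, pivot at 398,402 in the side crop) and the filter is still seated. I'll go down to the handle.

Request:
{"api": "carry_out", "payload": {
  "xyz": [
    [0,0,-20],
    [0,0,-40],
    [0,0,-50],
    [0,0,-60],
    [0,0,-80],
    [0,0,-99],
    [0,0,-99],
    [0,0,-99],
    [0,0,-99],
    [0,0,-99]
  ],
  "dr": [
    [0,-0.5,7],
    [0,-0.5,14],
    [0,-0.5,21],
    [0,-0.5,24],
    [0,-0.5,24],
    [0,-0.5,24],
    [0,-0.5,24],
    [0,-0.5,24],
    [0,-0.5,24],
    [0,-0.5,24]
  ],
  "jaw": [40,40,40,40,40,40,40,40,4,4],
  "newtons": 40
}}

```text
t: 7.55
position: [0.5587, 0.2387, 0.13]
tcp_rot: [0.418, 3.11, 0.02]
wrist_force: [0.5, -0.2, 0.7]
width: 0.0328
```

Request:
{"api": "carry_out", "payload": {
  "xyz": [
    [0,0,0],
    [0,0,0],
    [0,0,0],
    [0,0,0],
    [0,0,0]
  ],
  "dr": [
    [0,0,0],
    [0,0,0],
    [0,0,0],
    [0,0,0],
    [0,0,0]
  ],
  "jaw": [4,4,4,4,4]
}}

```text
t: 7.97
position: [0.559, 0.239, 0.1304]
tcp_rot: [0.417, 3.109, 0.021]
wrist_force: [0.6, 1.1, 1.4]
width: 0.0098
```

```bash
python3 -c "
from h import *
s=st()"
```

```text
t 7.97 pos [559.  239.  130.4] yawY 74.7 z [ 0.007  0.013 -1.   ] F [0.6 1.1 1.4] w 9.8 q [ 0.15  0.44 -0.79  1.68  0.33  1.15  0.58]
```

Request:
{"api": "carry_out", "payload": {
  "xyz": [
    [1.3,-0.4,4],
    [2.7,-0.7,8.2],
    [4,-1.1,12.4],
    [5.3,-1.5,16.5],
    [5.3,-1.5,16.5],
    [2,-0.5,17],
    [-2,0.5,17.5],
    [-6.2,1.7,18],
    [-6.2,1.7,18],
    [-6.2,1.7,18]
  ],
  "dr": [
    [0.7,2.4,0],
    [1.3,4.7,0],
    [2,7,0],
    [2.6,9.4,0],
    [2.6,9.4,0],
    [2.6,9.4,0],
    [2.6,9.4,0],
    [2.6,9.4,0],
    [2.6,9.4,0],
    [2.6,9.4,0]
  ],
  "jaw": [4,4,4,4,4,4,4,4,4,4]
}}

```text
t: 8.8
position: [0.552, 0.2411, 0.1486]
tcp_rot: [-0.396, -2.952, -0.054]
wrist_force: [-0.4, 0.1, -1.1]
width: 0.0098
```

```bash
python3 -c "
from h import *
snap('side','side3');s=st()
a=cv2.imread('pics/side3.png');cv2.imwrite('pics/s3c.png',cv2.resize(a[200:360,180:340],None,fx=3.7,fy=3.7,interpolation=cv2.INTER_CUBIC))"
```

```text
t 8.85 pos [552.4 240.9 148.6] yawY 74.6 z [-0.156  0.057 -0.986] F [-0.3  0.6 -2.4] w 9.5 q [ 0.18  0.52 -0.8   1.56  0.24  1.31  0.66]
```

View pics/s3c.png

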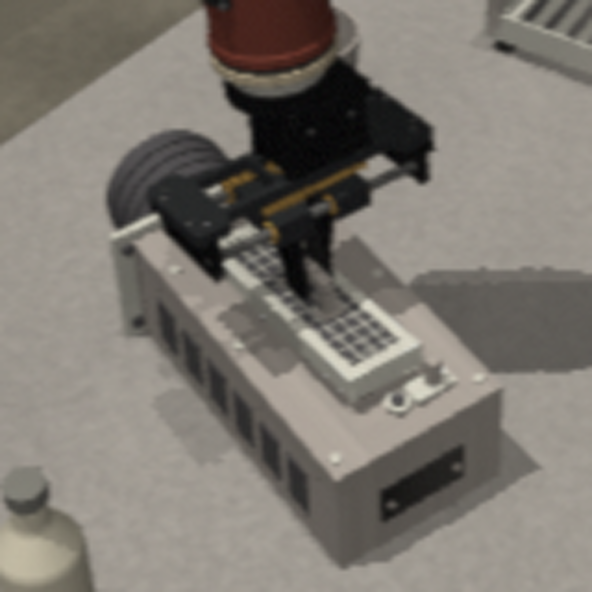

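The filter's tab end is raised clear of the top face, it's drawn back, and it isn't touching the stud. Lifting now.

Request:
{"api": "carry_out", "payload": {
  "xyz": [
    [-1,0,8],
    [-1,0,16],
    [-1,0,26],
    [-1,0,40],
    [-1,0,60],
    [0,0,80],
    [0,0,95],
    [0,0,95]
  ],
  "dr": [
    [0,0,0],
    [0,0,0],
    [0,0,0],
    [0,0,0],
    [0,0,0],
    [-1.3,-4.7,0],
    [-2.6,-9.4,0],
    [-2.6,-9.4,0]
  ],
  "jaw": [4,4,4,4,4,4,4,4]
}}

```text
t: 9.52
position: [0.5518, 0.2446, 0.2495]
tcp_rot: [0.408, 3.099, 0.025]
wrist_force: [-0.1, 2.5, -0.7]
width: 0.0094
```

```bash
python3 -c "
from h import *
snap('side','side4');s=st()
a=cv2.imread('pics/side4.png');cv2.imwrite('pics/s4c.png',cv2.resize(a[180:340,180:340],None,fx=3.7,fy=3.7,interpolation=cv2.INTER_CUBIC))"
```

```text
t 9.57 pos [551.8 243.  247.3] yawY 74.9 z [ 0.012  0.013 -1.   ] F [ 0.3  1.1 -2. ] w 9.3 q [ 0.19  0.33 -0.84  1.56  0.25  1.34  0.63]
```

View pics/s4c.png

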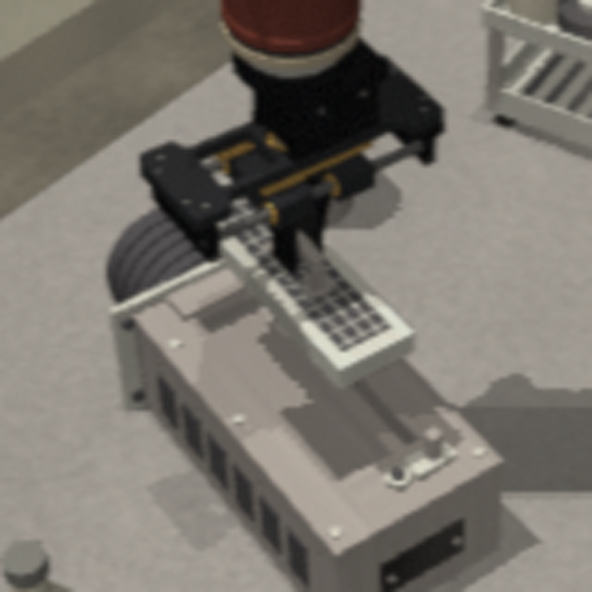

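Request:
{"api": "carry_out", "payload": {
  "xyz": [
    [-1,-35,0],
    [-2,-75,0],
    [-3,-115,0],
    [-4,-155,0],
    [-5,-195,0],
    [-6,-230,-20],
    [-7,-260,-40],
    [-7,-273,-60],
    [-7,-273,-80],
    [-7,-273,-100]
  ],
  "dr": [
    [0,0,2],
    [0,0,4],
    [0,0,6],
    [0,0,8],
    [0,0,10],
    [0,0,12],
    [0,0,14],
    [0,0,15],
    [0,0,15],
    [0,0,15]
  ],
  "jaw": [4,4,4,4,4,4,4,4,4,4]
}}

```text
t: 10.4
position: [0.5442, -0.0325, 0.1455]
tcp_rot: [0.009, 3.136, 0.027]
wrist_force: [-0.3, -0.1, -1.5]
width: 0.0095
```

```bash
python3 -c "
from h import *
snap('side','side5');snap('top','top5');s=st()
a=cv2.imread('pics/side5.png');cv2.imwrite('pics/s5c.png',cv2.resize(a[180:340,240:400],None,fx=3.7,fy=3.7,interpolation=cv2.INTER_CUBIC))"
```

```text
t 10.50 pos [542.4 -31.  143.6] yawY 89.8 z [ 0.001  0.018 -1.   ] F [-1.4 -0.3 -1.9] w 9.5 q [ 0.64  0.28 -0.74  1.82  0.19  1.12  1.4 ]
```

View pics/s5c.png

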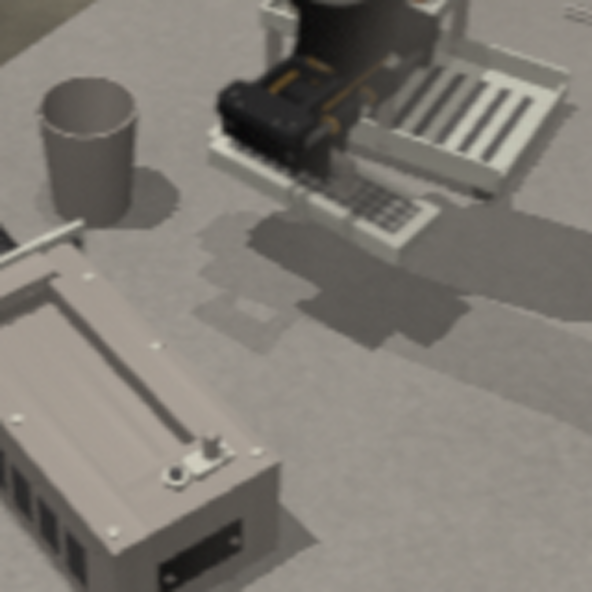

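Request:
{"api": "carry_out", "payload": {
  "xyz": [
    [0,0,-25],
    [0,0,-50],
    [0,0,-70],
    [0,0,-82],
    [0,0,-88],
    [0,0,-90],
    [0,0,-92],
    [0,0,-92]
  ],
  "dr": [
    [0,0,0],
    [0,0,0],
    [0,0,0],
    [0,0,0],
    [0,0,0],
    [0,0,0],
    [0,0,0],
    [0,0,0]
  ],
  "jaw": [4,4,4,4,4,4,4,4]
}}

```text
t: 11.17
position: [0.5431, -0.031, 0.0525]
tcp_rot: [0.005, 3.14, 0.029]
wrist_force: [0.4, 0.7, -1.6]
width: 0.0094
```

```bash
python3 -c "
from h import *
s=st()"
```

```text
t 11.17 pos [543.1 -31.   52.5] yawY 89.8 z [ 0.002  0.018 -1.   ] F [ 0.4  0.7 -1.6] w 9.4 q [ 0.59  0.4  -0.7   1.9   0.29  0.95  1.32]
```

Request:
{"api": "carry_out", "payload": {
  "xyz": [
    [0,0,-1],
    [0,0,-2],
    [0,0,-3],
    [0,0,-3],
    [0,0,-3]
  ],
  "dr": [
    [0,0,0],
    [0,0,0],
    [0,0,0],
    [0,0,0],
    [0,0,0]
  ],
  "jaw": [4,4,4,4,4]
}}

```text
t: 11.58
position: [0.5439, -0.0303, 0.051]
tcp_rot: [0.004, 3.138, 0.029]
wrist_force: [-4.2, 2.9, 8.3]
width: 0.0091
```

```bash
python3 -c "
from h import *
s=st()"
```

```text
t 11.58 pos [543.9 -30.3  51. ] yawY 89.8 z [ 0.003  0.018 -1.   ] F [-4.2  2.9  8.3] w 9.1 q [ 0.58  0.4  -0.7   1.9   0.29  0.95  1.32]
```

Touching the bench at about 8 N. Opening and rising.

Request:
{"api": "carry_out", "payload": {
  "xyz": [
    [0,0,0],
    [0,0,0],
    [0,0,0],
    [0,0,10],
    [0,0,30],
    [0,0,65],
    [0,0,100],
    [0,0,100]
  ],
  "dr": [
    [0,0,0],
    [0,0,0],
    [0,0,0],
    [0,0,0],
    [0,0,0],
    [0,0,0],
    [0,0,0],
    [0,0,0]
  ],
  "jaw": [60,60,60,60,87,87,87,87]
}}

```text
t: 12.25
position: [0.5474, -0.0298, 0.1581]
tcp_rot: [0.004, 3.129, 0.027]
wrist_force: [1.7, -0.5, 0.0]
width: 0.0546
```

Request:
{"api": "carry_out", "payload": {
  "xyz": [
    [-85,0,0],
    [-85,0,0],
    [-85,0,0],
    [-85,0,0],
    [-85,0,0],
    [-85,0,0],
    [-85,0,0],
    [-85,0,0],
    [-85,0,0],
    [-85,0,0]
  ],
  "dr": [
    [0,0,-69],
    [0,0,-69],
    [0,0,-69],
    [0,0,-69],
    [0,0,-69],
    [0,0,-69],
    [0,0,-69],
    [0,0,-69],
    [0,0,-69],
    [0,0,-69]
  ],
  "jaw": [87,87,87,87,87,87,87,87,87,87]
}}

```text
t: 13.08
position: [0.4624, -0.0297, 0.1586]
tcp_rot: [1.779, 2.564, 0.011]
wrist_force: [-0.1, 0.3, -0.2]
width: 0.0867
```

Request:
{"api": "carry_out", "payload": {
  "xyz": [
    [0,0,0],
    [0,0,0],
    [0,0,0],
    [0,0,0],
    [0,0,0],
    [0,0,0],
    [0,0,0],
    [0,0,0],
    [0,0,0],
    [0,0,0]
  ],
  "dr": [
    [0,0,-69],
    [0,0,-69],
    [0,0,-69],
    [0,0,-69],
    [0,0,-69],
    [0,0,-69],
    [0,0,-69],
    [0,0,-69],
    [0,0,-69],
    [0,0,-69]
  ],
  "jaw": [87,87,87,87,87,87,87,87,87,87]
}}

```text
t: 13.92
position: [0.4625, -0.0296, 0.1591]
tcp_rot: [2.922, 1.095, -0.009]
wrist_force: [-0.4, -0.0, 0.3]
width: 0.0871
```

```bash
python3 -c "
from h import *
snap('side','side6');snap('top','top6');s=st()
a=cv2.imread('pics/side6.png');cv2.imwrite('pics/s6c.png',cv2.resize(a[180:340,240:400],None,fx=3.7,fy=3.7,interpolation=cv2.INTER_CUBIC))
a=cv2.imread('pics/top6.png');cv2.imwrite('pics/t6c.png',cv2.resize(a[200:340,270:410],None,fx=4,fy=4,interpolation=cv2.INTER_CUBIC))"
```

```text
t 14.02 pos [462.5 -29.6 159. ] yawY -48.6 z [ 0.002 -0.022 -1.   ] F [ 0.2 -0.7  0.8] w 86.7 q [ 0.62  0.06 -0.68  1.98  0.07  1.11 -0.94]
```

View pics/s6c.png

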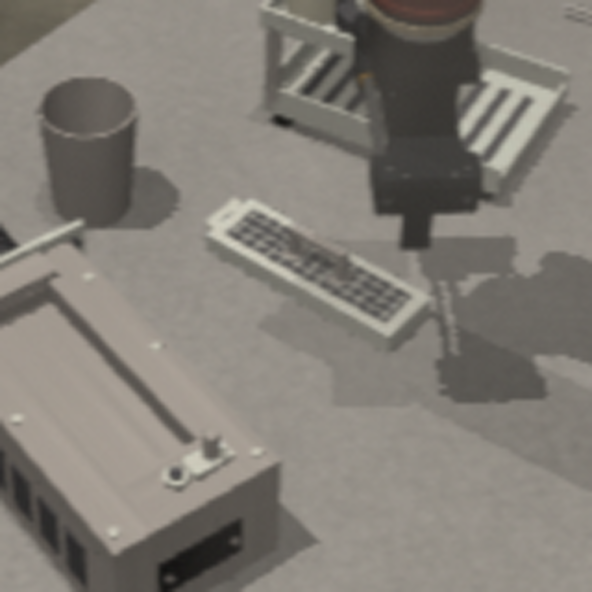

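View pics/t6c.png

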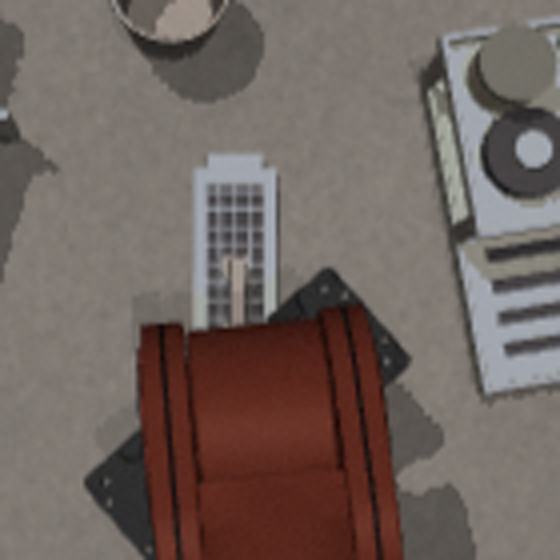

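The filter lies flat and face up on the bench, aligned with world x. Its far corners are at about (197,168) and (277,170) in the top crop.

```bash
python3 - <<'E'
from h import *
c=lambda x,y:(270+(x+.5)/4-.5,200+(y+.5)/4-.5)
for nm,x,y in[('fl',196,169),('fr',277,169),('tongueL',209,154),('tongueR',264,154),('sideL low',191,300),('sideR 300',274,300)]:print(nm,(ray('top',*c(x,y),.02)*1000).round(1))
c=lambda x,y:(240+(x+.5)/3.7-.5,180+(y+.5)/3.7-.5)
for nm,x,y in[('near L',392,334),('near R',432,298),('far L',208,228),('far tongue',236,199)]:print(nm,(ray('side',*c(x,y),.02)*1000).round(1))
E
```

```text
fl [637.9  -1.5  20. ]
fr [637.7 -59.5  20. ]
tongueL [648.7 -10.9  20. ]
tongueR [648.5 -50.3  20. ]
sideL low [544.3   2.6  20. ]
sideR 300 [544.  -56.3  20. ]
near L [448.1  -4.5  20. ]
near R [446.4 -58.6  20. ]
far L [640.9  -7.2  20. ]
far tongue [645.5 -50.8  20. ]
```

Request:
{"api": "carry_out", "payload": {
  "xyz": [
    [3,0,0],
    [3,0,0],
    [3,0,0],
    [3,0,0],
    [3,0,-20],
    [3,0,-50],
    [3,0,-60],
    [3,0,-60],
    [3,0,-60]
  ],
  "dr": [
    [1.2,0,-7],
    [1.2,0,-14],
    [1.2,0,-21],
    [1.2,0,-28],
    [1.2,0,-35],
    [1.2,0,-41],
    [1.2,0,-41],
    [1.2,0,-41],
    [1.2,0,-41]
  ],
  "jaw": [87,87,87,87,87,87,87,87,87]
}}

```text
t: 14.77
position: [0.4654, -0.0293, 0.0994]
tcp_rot: [-3.14, -0.02, 0.01]
wrist_force: [0.9, 0.2, 1.3]
width: 0.0867
```

```bash
python3 -c "
from h import *
snap('side','side7');s=st()
a=cv2.imread('pics/side7.png');cv2.imwrite('pics/s7c.png',cv2.resize(a[180:340,240:400],None,fx=3.7,fy=3.7,interpolation=cv2.INTER_CUBIC))"
```

```text
t 14.82 pos [466.1 -29.4 100.1] yawY -89.3 z [-0.005  0.001 -1.   ] F [0.1 0.8 0.3] w 87.3 q [ 0.57  0.15 -0.64  2.03  0.11  0.99 -1.68]
```

View pics/s7c.png

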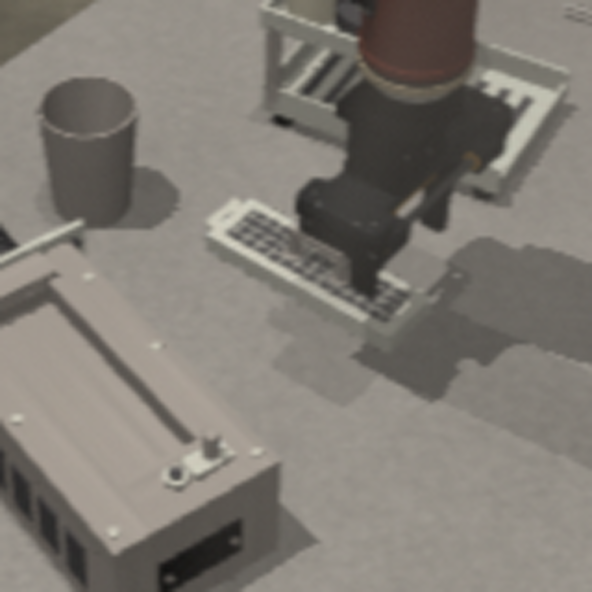

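Request:
{"api": "carry_out", "payload": {
  "xyz": [
    [0,0,-25],
    [0,0,-50],
    [0,0,-65],
    [0,0,-76],
    [0,0,-76],
    [0,0,-76],
    [0,0,-76],
    [0,0,-76],
    [0,0,-76],
    [0,0,-76]
  ],
  "dr": [
    [0,-0.3,0],
    [0,-0.3,0],
    [0,-0.3,0],
    [0,-0.3,0],
    [0,-0.3,0],
    [0,-0.3,0],
    [0,-0.3,0],
    [0,-0.3,0],
    [0,-0.3,0],
    [0,-0.3,0]
  ],
  "jaw": [87,87,87,87,87,87,50,50,50,50],
  "newtons": 55
}}

```text
t: 15.65
position: [0.4665, -0.0295, 0.0247]
tcp_rot: [-3.141, -0.018, -0.003]
wrist_force: [0.2, 0.1, -0.2]
width: 0.0681
```

Request:
{"api": "carry_out", "payload": {
  "xyz": [
    [0,0,0],
    [0,0,0],
    [0,0,0],
    [0,0,0],
    [0,0,0],
    [0,0,0]
  ],
  "dr": [
    [0,0,0],
    [0,0,0],
    [0,0,0],
    [0,0,0],
    [0,0,0],
    [0,0,0]
  ],
  "jaw": [50,50,50,50,50,50]
}}

```text
t: 16.15
position: [0.4667, -0.0296, 0.0251]
tcp_rot: [-3.141, -0.018, -0.003]
wrist_force: [-1.6, -0.6, 5.8]
width: 0.0596
```

```bash
python3 -c "
from h import *
s=st()"
```

```text
t 16.15 pos [466.7 -29.6  25.1] yawY -89.3 z [ 0.002  0.001 -1.   ] F [-1.6 -0.6  5.8] w 59.6 q [ 0.53  0.27 -0.62  2.1   0.21  0.83 -1.77]
```

Request:
{"api": "carry_out", "payload": {
  "xyz": [
    [0,0,8],
    [0,0,16],
    [0,0,26],
    [0,0,40],
    [0,0,55],
    [0,0,70],
    [0,0,70],
    [0,0,70]
  ],
  "dr": [
    [0,0,0],
    [0,0,0],
    [0,0,0],
    [0,0,0],
    [0,0,0],
    [0,0,0],
    [0,0,0],
    [0,0,0]
  ],
  "jaw": [50,50,50,50,50,50,50,50]
}}

```text
t: 16.82
position: [0.4673, -0.0298, 0.0961]
tcp_rot: [3.141, 0.018, 0.006]
wrist_force: [0.1, 0.1, -2.0]
width: 0.0595
```

```bash
python3 -c "
from h import *
snap('side','side8');p,d=snap('top','top8');s=st()
a=cv2.imread('pics/side8.png');cv2.imwrite('pics/s8c.png',cv2.resize(a[170:330,240:400],None,fx=3.7,fy=3.7,interpolation=cv2.INTER_CUBIC))
a=cv2.imread('pics/top8.png');cv2.imwrite('pics/t8c.png',cv2.resize(a[200:340,270:410],None,fx=4,fy=4,interpolation=cv2.INTER_CUBIC))
P=cloud('top',d)[210:300,300:350].reshape(-1,3)
m=(P[:,2]>.03)&(P[:,2]<.11)&(abs(P[:,1]+.03)<.028)&(P[:,0]>.53)&(P[:,0]<.64)
q=P[m]
for a in np.arange(.53,.64,.01):
  k=q[(q[:,0]>=a)&(q[:,0]<a+.01)&(abs(q[:,1]+.03)>.02)];print(round(a,3),len(k),(np.median(k[:,2])*1000).round(1) if len(k) else '')
"
```

```text
t 16.92 pos [466.3 -29.7  94.6] yawY -89.3 z [ 0.001  0.    -1.   ] F [ 0.1 -0.1 -2.7] w 59.7 q [ 0.58  0.16 -0.64  2.04  0.11  0.97 -1.68]
0.53 24 88.5
0.54 20 89.5
0.55 22 88.6
0.56 24 88.5
0.57 23 88.2
0.58 20 89.5
0.59 23 88.1
0.6 23 88.7
0.61 18 88.2
0.62 22 86.2
0.63 18 88.4
```

View pics/s8c.png

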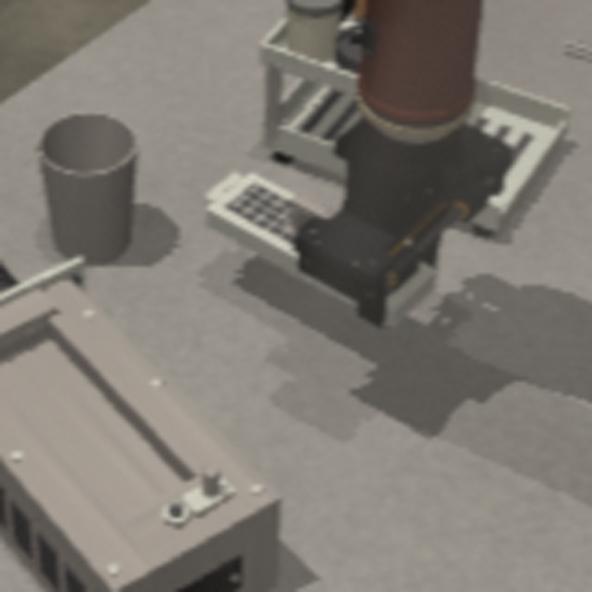

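View pics/t8c.png

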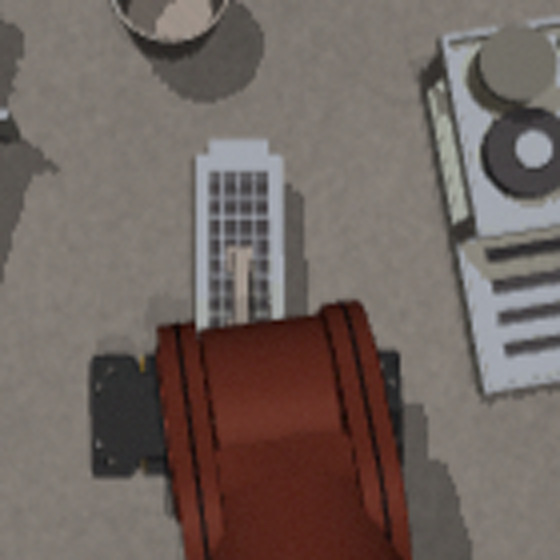

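Request:
{"api": "carry_out", "payload": {
  "xyz": [
    [0,0,35],
    [0,0,70],
    [-5,-20,105],
    [-18,-55,125],
    [-30,-92,135],
    [-42,-130,135],
    [-54,-168,135],
    [-66,-205,135],
    [-78,-240,135],
    [-86,-265,135]
  ],
  "dr": [
    [0,0,0],
    [0,0,0],
    [0,0,1],
    [0,0,2],
    [0,0,3],
    [0,0,4],
    [0,0,5],
    [0,0,6],
    [0,0,7],
    [0,0,8.3]
  ],
  "jaw": [50,50,50,50,50,50,50,50,50,50]
}}

```text
t: 17.75
position: [0.3779, -0.2978, 0.2285]
tcp_rot: [-3.131, -0.242, 0.001]
wrist_force: [0.6, 1.3, -1.3]
width: 0.0595
```

```bash
python3 -c "
from h import *
snap('side','side9');p,d=snap('top','top9');s=st()
a=cv2.imread('pics/side9.png');cv2.imwrite('pics/s9c.png',cv2.resize(a[110:270,270:430],None,fx=3.7,fy=3.7,interpolation=cv2.INTER_CUBIC))
a=cv2.imread('pics/top9.png');cv2.imwrite('pics/t9c.png',cv2.resize(a[190:340,330:480],None,fx=4,fy=4,interpolation=cv2.INTER_CUBIC))
"
```

```text
t 17.85 pos [ 377.4 -299.   228.2] yawY -81.4 z [-0.001  0.001 -1.   ] F [ 0.5 -0.2 -2.5] w 59.7 q [ 0.91  0.02 -0.33  1.87  0.01  1.26 -0.85]
```

View pics/s9c.png

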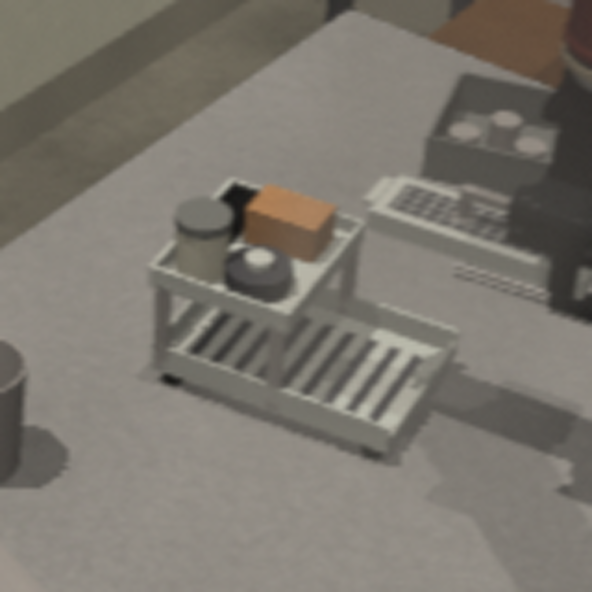

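View pics/t9c.png

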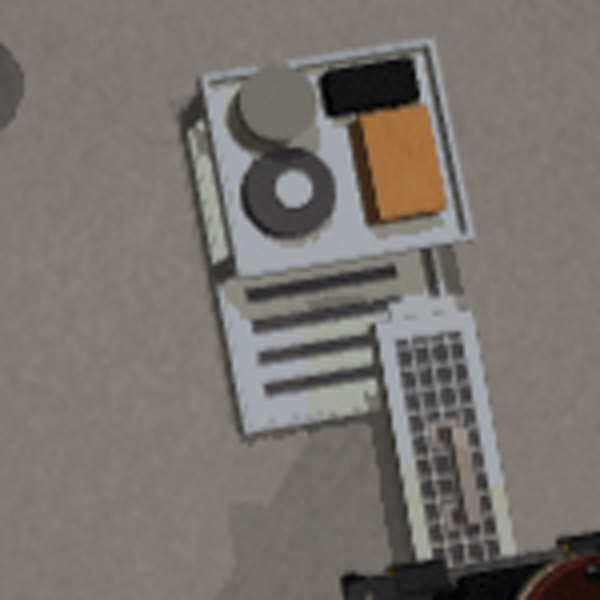

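Request:
{"api": "carry_out", "payload": {
  "xyz": [
    [0,4,-25],
    [1,4,-60],
    [2,4,-95],
    [2,4,-125],
    [2,4,-145],
    [2,4,-155],
    [2,4,-162],
    [2,4,-162],
    [2,4,-162]
  ],
  "dr": [
    [0,0,0.4],
    [0,0,0.4],
    [0,0,0.4],
    [0,0,0.4],
    [0,0,0.4],
    [0,0,0.4],
    [0,0,0.4],
    [0,0,0.4],
    [0,0,0.4]
  ],
  "jaw": [50,50,50,50,50,50,50,50,50]
}}

```text
t: 18.6
position: [0.3799, -0.2952, 0.0668]
tcp_rot: [-3.131, -0.247, 0.001]
wrist_force: [0.3, -1.0, -1.0]
width: 0.0599
```

```bash
python3 -c "
from h import *
snap('side','side10');p,d=snap('top','top10');s=st()
a=cv2.imread('pics/side10.png');cv2.imwrite('pics/s10c.png',cv2.resize(a[110:270,270:430],None,fx=3.7,fy=3.7,interpolation=cv2.INTER_CUBIC))
a=cv2.imread('pics/top10.png');cv2.imwrite('pics/t10c.png',cv2.resize(a[190:340,330:480],None,fx=4,fy=4,interpolation=cv2.INTER_CUBIC))
"
```

```text
t 18.70 pos [ 380.2 -295.6   67.5] yawY -81.0 z [ 0.001 -0.    -1.   ] F [ 0.9 -0.1 -2. ] w 59.2 q [ 0.89  0.19 -0.34  2.05  0.08  0.92 -0.91]
```

View pics/s10c.png

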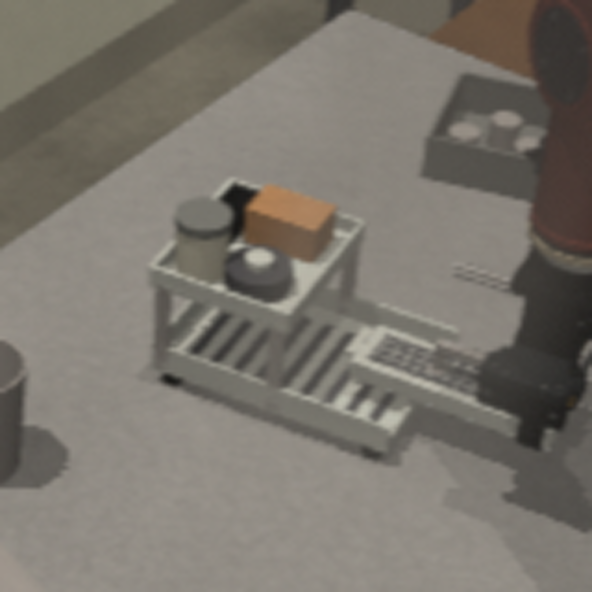

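View pics/t10c.png

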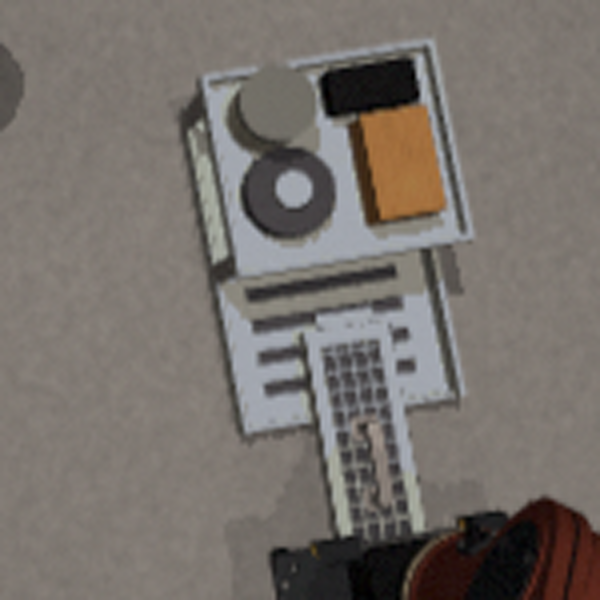

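The filter is over the front part of the tray and clear of the tier edge (tongue at 317–390, 318; tier edge at about y=260 in the top crop). I'll check where it sits and get a closer fix on the rack.

```bash
python3 - <<'E'
from h import *
c=lambda x,y:(330+(x+.5)/4-.5,190+(y+.5)/4-.5)
f=[]
for nm,x,y,z in[('tgL',317,318,.062),('tgR',389,308,.062),('bodyL',303,334,.062),('bodyR',401,322,.062),('lipL',245,436,.032),('lipR',463,402,.032),('edgeL',236,277,.118),('edgeR',470,241,.118)]:
    p=ray('top',*c(x,y),z)*1000; q=p[:2]-[604.5,-259.5];a=np.radians(9)
    print(nm,p.round(1),'tray frame',round(q[0]*np.cos(a)+q[1]*np.sin(a),1),round(-q[0]*np.sin(a)+q[1]*np.cos(a),1))
E
```

```text
tgL [ 555.7 -249.    62. ] tray frame -46.5 18.0
tgR [ 562.4 -299.2   62. ] tray frame -47.8 -32.6
bodyL [ 544.8 -239.    62. ] tray frame -55.8 29.6
bodyR [ 552.7 -307.2   62. ] tray frame -58.7 -39.0
lipL [ 475.4 -202.6   32. ] tray frame -118.6 76.4
lipR [ 498.  -357.3   32. ] tray frame -120.5 -79.9
edgeL [ 579.3 -183.7  118. ] tray frame -13.0 78.9
edgeR [ 602.4 -339.7  118. ] tray frame -14.6 -78.9
```

Request:
{"api": "carry_out", "payload": {
  "xyz": [
    [15,4,-2],
    [30,7,-2],
    [47,10,-2],
    [64,13,-2],
    [82,16,-2],
    [100,19,-2],
    [118,22,-2],
    [135,25,-2],
    [147.5,27,-2],
    [147.5,27,-2]
  ],
  "dr": [
    [0,0,0],
    [0,0,0],
    [0,0,0],
    [0,0,0],
    [0,0,0],
    [0,0,0],
    [0,0,0],
    [0,0,0],
    [0,0,0],
    [0,0,0]
  ],
  "jaw": [50,50,50,50,50,50,50,50,50,50]
}}

```text
t: 19.53
position: [0.531, -0.2676, 0.0669]
tcp_rot: [3.131, 0.25, 0.006]
wrist_force: [-0.7, 0.5, -0.9]
width: 0.0593
```

```bash
python3 -c "
from h import *
snap('side','side11');s=st()
q=s['position'][:2]*1000-[604.5,-259.5];a=np.radians(9);print(q[0]*np.cos(a)+q[1]*np.sin(a)+77,-q[0]*np.sin(a)+q[1]*np.cos(a))
a=cv2.imread('pics/side11.png');cv2.imwrite('pics/s11c.png',cv2.resize(a[110:270,270:430],None,fx=3.7,fy=3.7,interpolation=cv2.INTER_CUBIC))
"
```

```text
t 19.58 pos [ 529.3 -268.2   66.5] yawY -80.9 z [ 0.003 -0.001 -1.   ] F [ 0.8  0.8 -2.4] w 59.5 q [ 0.7   0.4  -0.37  1.78  0.17  0.99 -1.15]
1.3463400543722912 3.2099380248492118
```

View pics/s11c.png

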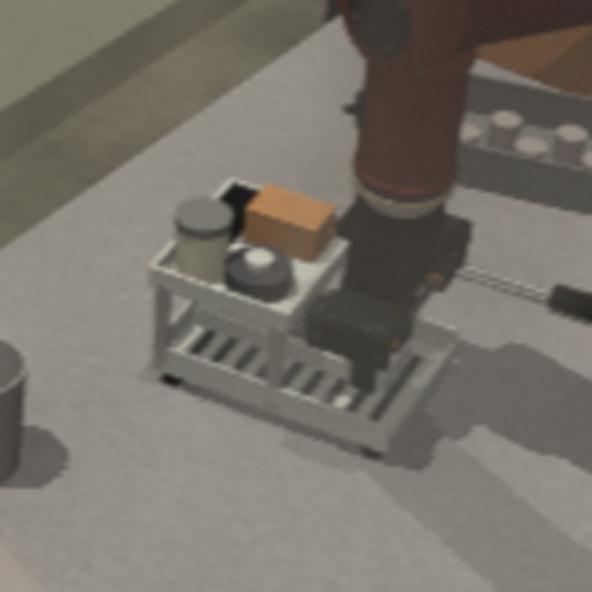

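Request:
{"api": "carry_out", "payload": {
  "xyz": [
    [0,0,-6],
    [0,0,-12],
    [0,0,-17],
    [0,0,-20],
    [0,0,-21],
    [0,0,-22],
    [0,0,-22],
    [0,0,-22]
  ],
  "dr": [
    [0,0,0],
    [0,0,0],
    [0,0,0],
    [0,0,0],
    [0,0,0],
    [0,0,0],
    [0,0,0],
    [0,0,0]
  ],
  "jaw": [50,50,50,50,50,50,50,50]
}}

```text
t: 20.25
position: [0.5282, -0.2684, 0.0451]
tcp_rot: [3.131, 0.248, 0.001]
wrist_force: [-7.4, 0.9, 10.4]
width: 0.0596
```

```bash
python3 -c "
from h import *
s=st()"
```

```text
t 20.25 pos [ 528.2 -268.4   45.1] yawY -81.0 z [ 0.001 -0.001 -1.   ] F [-7.4  0.9 10.4] w 59.6 q [ 0.69  0.43 -0.36  1.8   0.18  0.95 -1.16]
```

Contact at TCP z = 45 mm, which is the height I expected for the tray floor. Releasing.

Request:
{"api": "carry_out", "payload": {
  "xyz": [
    [0,0,0],
    [0,0,0],
    [0,0,0],
    [0,0,0],
    [-1,0,10],
    [-3,0,30],
    [-8,0,60],
    [-15,0,95],
    [-25,-2,130],
    [-25,-2,130]
  ],
  "dr": [
    [0,0,0],
    [0,0,0],
    [0,0,0],
    [0,0,0],
    [0,0,0],
    [0,0,0],
    [0,0,0],
    [0,0,0],
    [0,0,0],
    [0,0,0]
  ],
  "jaw": [80,80,80,80,80,80,80,80,80,80]
}}

```text
t: 21.08
position: [0.5051, -0.2723, 0.1831]
tcp_rot: [3.125, 0.246, 0.014]
wrist_force: [1.9, -0.9, 0.3]
width: 0.0798
```

Request:
{"api": "carry_out", "payload": {
  "xyz": [
    [-30,30,40],
    [-60,60,60],
    [-80,100,80],
    [-90,130,100],
    [-90,165,100],
    [-90,200,100],
    [-90,235,100],
    [-90,260,100],
    [-90,260,100],
    [-90,260,100]
  ],
  "dr": [
    [0,0,0],
    [0,0,0],
    [0,0,0],
    [0,0,0],
    [0,0,0],
    [0,0,0],
    [0,0,0],
    [0,0,0],
    [0,0,0],
    [0,0,0]
  ],
  "jaw": [80,80,80,80,80,80,80,80,80,80]
}}

```text
t: 21.92
position: [0.4151, -0.0109, 0.2838]
tcp_rot: [3.123, 0.251, 0.016]
wrist_force: [0.9, -0.4, -0.6]
width: 0.0797
```

```bash
python3 -c "
from h import *
snap('side','side12');p,d=snap('top','top12');s=st()
a=cv2.imread('pics/side12.png');cv2.imwrite('pics/s12c.png',cv2.resize(a[110:270,270:430],None,fx=3.7,fy=3.7,interpolation=cv2.INTER_CUBIC))
a=cv2.imread('pics/top12.png');cv2.imwrite('pics/t12c.png',cv2.resize(a[190:340,330:480],None,fx=4,fy=4,interpolation=cv2.INTER_CUBIC))
"
```

```text
t 22.02 pos [415.  -13.1 283.3] yawY -81.0 z [ 0.01  -0.007 -1.   ] F [-0.3 -0.4 -0.5] w 79.8 q [ 0.62 -0.18 -0.61  1.91 -0.1   1.37 -1.38]
```

View pics/s12c.png

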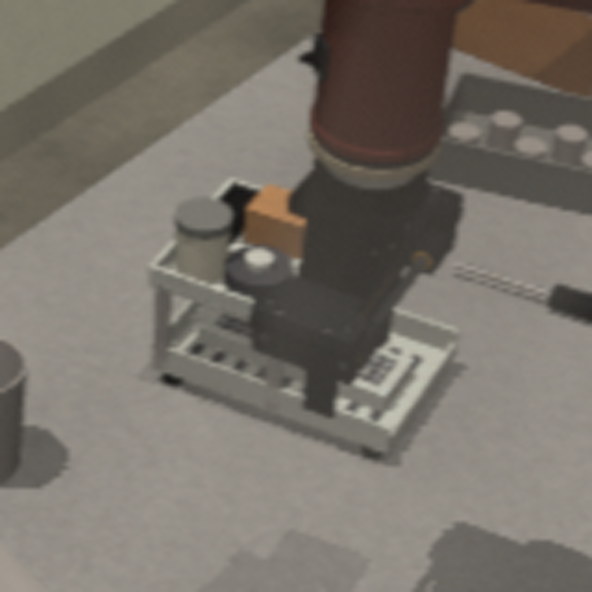

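View pics/t12c.png

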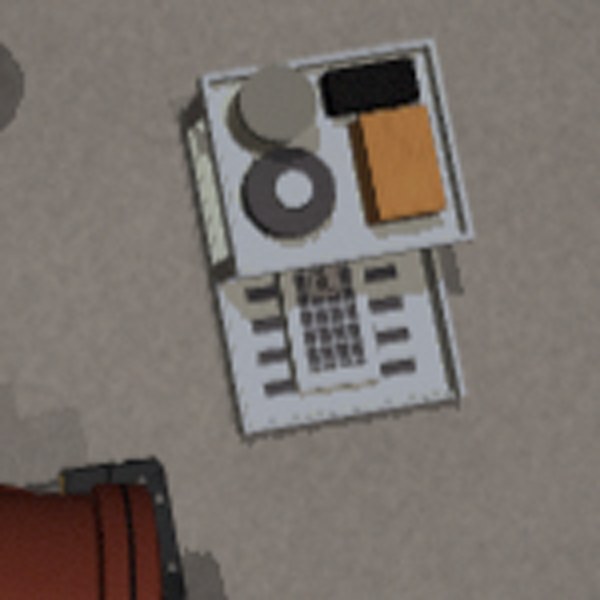

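View pics/side12.png

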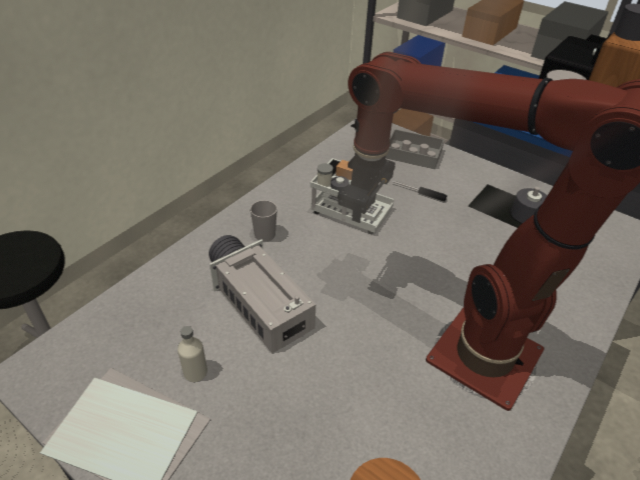

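The filter lies inside the tray with its near end behind the front lip (near edge at about (302,390)–(379,380) in the top crop). I'll check the numbers.

```bash
python3 - <<'E'
from h import *
c=lambda x,y:(330+(x+.5)/4-.5,190+(y+.5)/4-.5)
a=np.radians(9);T=lambda p:((p[...,0]-604.5)*np.cos(a)+(p[...,1]+259.5)*np.sin(a),-(p[...,0]-604.5)*np.sin(a)+(p[...,1]+259.5)*np.cos(a))
for nm,x,y in[('nearL',301,390),('nearR',379,379)]:
    print(nm,np.round(T(ray('top',*c(x,y),.04)*1000),1))
d=np.load('pics/top12.npz')['d'];P=cloud('top',d)[240:300,380:450].reshape(-1,3)*1000
X,Y=T(P)
for x0 in range(-92,-20,12):
    m=(X>x0)&(X<x0+12)
    print(x0,[ (lo,round(float(np.median(P[m&(Y>lo)&(Y<hi),2])),1)) for lo,hi in((-24,-14),(-10,12),(22,31),(36,60))])
E
```

```text
nearL [-93.5  33.3]
nearR [-94.9 -22.2]
-92 [(-24, 38.7), (-10, 39.3), (22, 39.2), (36, 18.4)]
-80 [(-24, 38.5), (-10, 39.8), (22, 39.5), (36, 18.2)]
-68 [(-24, 38.9), (-10, 38.8), (22, 39.9), (36, 18.6)]
-56 [(-24, 39.4), (-10, 39.5), (22, 39.9), (36, 18.3)]
-44 [(-24, 38.9), (-10, 39.7), (22, 38.3), (36, 19.3)]
-32 [(-24, 41.5), (-10, 45.2), (22, 39.5), (36, 20.0)]
```

```bash
python3 -c "
from bench import sign_off
print(sign_off())"
```

```text
the job is handed in; nothing more can be done
None
```

The filter is in the lower tray, flat and face up, and I handed the job in at about 22 s of the 72 s allowed. The hand-in gives no verdict, so the figures below are my own checks.

- **Tab:** I turned it about 1.55 rad clockwise while the filter was still seated. It still stood aside in the last picture.
- **Lifting out:** I raised the tab end of the filter by its handle and drew it back from under the lip. I drew it about 16 mm instead of the suggested 20 to keep clear of the turned-aside stud; there was no contact with lip or stud that I could see.
- **Bench:** I laid it face up and let go. The pictures showed it flat.
- **Tray:** I took it again across its width near the end away from the tongue, slid it in under the tier and released it on the tray floor.

Last checks:

| Check | Measured | Allowed |
|---|---|---|
| Centre, lengthways from tray centre | about 1 mm | 22 mm |
| Centre, sideways from tray centre | about 5 mm | 46 mm |
| Face above tray floor | about 20 mm, even along the visible part | filter is 20 mm thick |

- **Tier:** the wrist force showed no sign of a bump. The only force in the tray was about 13 N when the filter touched the floor.
- **Bystanders:** the beaker, bottle and screwdriver looked unmoved in the last side picture, though I did not measure them.
- **Hidden part:** the end of the filter under the tier could not be seen from above.

No check failed. Small disagreements of 2–5 mm between pictures were well inside the tolerances.

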